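Seat the self-ejecting press key and hold it down

TASK

Pull the steel wing-handled key up out of its well in the wooden rack, turn it until its cross-shaped splines mesh with the cross-shaped socket in the top of the bench press's spindle, and slide it fully home, until its collar sits flat on the spindle head. A spring in the socket pushes the key back out, so keep hold of the handle and keep pressing: the program finishes while still gripping the key and holding it fully down. Leave the awl, the bone folder and the jar where they are.

Things in the scene. Friction and masses are not known exactly. Their poses are not given: they have to be found in the camera images.
- key: Loose plain steel key, about 250 g, 145 mm long, upright in one well of the rack. Origin at its lower end, z up. Round pilot 8.4 mm across, tapered to 5 mm at the end, 0 to 12 mm; cross-shaped spline bit 12 to 42 mm; round collar 42 mm across, 42 to 49 mm; stem 14 mm across, up to 94 mm; flat wing handle 93 to 145 mm, 44 mm wide along x, 14 mm thick along y.
- key_grip (a point): Centre of the key's flat wing handle, 119 mm above the key's lower end and 26 mm below the handle's top; same axes as the key. Grip the handle across its 14 mm thickness (along y).
- key_collar (a point): Middle of the underside of the key's collar, 42 mm above the key's lower end; same axes as the key. The collar rests on the rack's top (z = 60 mm) at the start. The spline bit below it is two crossed bars along x and y, each 26 mm long, 6 mm thick (23.5 x 4.2 mm over the lowest 3 mm, as a lead-in).
- rack: Fixed pale wooden tool rack, 80 mm (its x) by 190 mm (its y) by 60 mm high, origin at the middle of its underside. Two round wells 33 mm across and 50 mm deep, 55 mm either side of the middle along its y. One holds the key, the other an awl; which is which varies.
- press: Fixed grey iron bench press for books, 160 mm (its x) by 220 mm (its y), origin at the middle of its underside. Its cross beam (top at 100 mm) runs along y, with nuts up to 110 mm above the table 90 mm either side of the middle. The steel spindle stands through the middle of the beam.
- socket (a point): Middle of the socket's mouth, in the flat top of the steel spindle head, 130 mm above the table: a square of 42 mm with sides along the point's x and y. The socket is a cross 44 mm deep: slots along x and y, each 29.5 mm long and 9 mm wide; the key fits in any of four directions with 1.5 mm play to each side. The spindle's angle varies; it is stiff, and turns only above 2 N m.
- ejector (a joint): Spring-loaded brass pin in the middle of the socket; value is how far it is pressed down, in m: 0 at rest, its top 20 mm below the mouth; about 0.022 when the key is fully home. Pushes up with 3 N at first and about 8.5 N with the key home.
- awl: Loose awl with a round turned wooden handle up to 19 mm in radius, standing in the other well of the rack with its top 125 mm above the table, origin at its lower end. Leave alone.
- folder: Loose bone folder, a flat pale blade 172 x 22 x 5 mm lying along its x on the bench, origin at the middle of its underside. Leave alone.
- jar: Loose closed jar, 60 mm across and 75 mm high, standing on the bench, origin at the middle of its underside. Leave alone.
Things that resemble listed ones, but are neither listed nor needed, are in the scene too. Of the things shaped like the key, the steel one is meant.

How it is judged (in metres and radians):
On the way:
1. the key has been lifted clear of the rack in the gripper (height (world z) of key_collar above 0.112 m and contact force between the fingers and key above 1 N), for 0.1 s.
At the end, for the whole second after the job is handed in: Through the last second the fingers still grip the key (over 2 N); it stands at rest, upright within 0.07 rad, its collar underside within 2.5 mm of the spindle head's top and 4 mm of the socket's axis, and the ejector is pressed more than 18 mm (z of key_collar in the frame of socket between -0.004 and 0.0025 m and horizontal distance between key_collar and socket below 0.004 m and angle between key_grip's own z axis and vertical below 0.07 rad and value of joint ejector above 0.018 m and contact force between the fingers and key above 2 N and linear speed of key below 0.02 m/s); the arm keeps its last pose, push and grip.
It fails at once if the awl is knocked or moved by more than 30 mm (distance of awl from where it was at the start of the episode above 0.03 m).
It fails at once if the folder is knocked or moved by more than 30 mm (distance of folder from where it was at the start of the episode above 0.03 m).
It fails at once if the jar is knocked or moved by more than 30 mm (distance of jar from where it was at the start of the episode above 0.03 m).
It also fails if it takes over 45 s, if anything falls off the work surface, if the arm or the gripper's body presses on something with over 40 N, if the wrist force passes 120 N, or if a joint passes its speed limit or range.

ROBOT

A 6-joint arm with a two-finger parallel gripper is mounted at the origin on the work surface. World frame = base frame: x ahead of the robot, y to its left, z up, the work surface at z = 0. Lengths are in mm, angles in rad, forces in N, time in s.
With the tool pointing down it reaches from about 350 to 975 mm from the base axis. Payload 7.1 kg.
Tool frame: the origin (TCP) lies at the very end of the fingers, on their centre line; the grasp point (between the pads) lies 19 mm behind it (ctrl.tcp_to_grasp is the distance from the TCP to the grasp point, in mm); z points along the fingers, x is the direction in which the jaws open and shut, and the axes are right-handed (so a half turn about z gives the same grasp; the last joint's range is limited). The gripper opens to 88 mm and grips with 3 to 60 N. Pads are 20 mm wide; open, the fingers measure 115 mm over their backs; the gripper's body (75 mm by 178 mm) begins 61 mm behind the grasp point.
Start: joints at [-1.279, 0.423, 1.63, -0, 1.089, -0.019], TCP at [191.155, -595.033, 200.075] pointing down, gripper open.
Joint ranges: [-3, 3], [-0.9, 2.11], [0.09, 2.58], [-1.31, 4.45], [0.11, 2.69], [-2.54, 2.54]. Speed limits (rad/s): [2.39, 2.39, 3.01, 3.14, 3.14, 3.14].

INTERFACE

Orientations are given as a rotation vector (axis times angle).
In Python, from workcell import get_obs, viewer, ctrl, masks_of gives the robot as it stands. The module is installed in compiled form; this text tells all that it offers.
- The arm moves only by the shell command python3 -m inch 'ROWS'. ROWS is JSON, a list of rows, each an object of numbers: "tx", "ty", "tz": the shift along the tool's x, y, z in cm; "ax", "ay", "az": the turn, a rotation vector about the tool's x, y, z in degrees; "jaw": the opening, from 0 (shut) to 1 (fully open). In form: [{"tx": .., "ty": .., "tz": .., "ax": .., "ay": .., "az": .., "jaw": ..}, ...]. A call has 1 to 12 rows; each row shifts and turns the commanded pose from where the row before left it, along the tool's axes as they then stand; what a row does not reach is not made up. A row lasts 1/8 s, in which the tool goes at most 62.5 mm and 10.7 degrees, less where a joint would pass 70% of its speed; a pose out of reach is approached as far as the arm can. A call is refused whole if a number of a shift passes 6.25 or a number of a turn 10.7, either way. A call with a gripper value outside its range is refused whole. The fingers move at their own pace and stop on an object; the grip force is fixed at half the most. Time passes only in rows, so rows that do not move let the fingers close. It gives the time, the measured TCP pose, the force and the opening at its end, in the units of the state.
- get_obs(): the state, without advancing time (a new reading comes with each control period).
- viewer.get_image(name): name is "scene" or "top"; returns (picture, depth): 420x560x3 uint8, red, green, blue; 420x560 float32, mm along the optical axis (not along the pixel's ray), 0 where there is no reading.
- viewer.get_calibration(name): a dict with "fx", "fy", "cx", "cy" (pixels), "rvec" (rotation vector, rad) and "tvec" (3), from world to camera coordinates, as OpenCV has them. Camera axes: x right, y down, z forward; pixel columns grow to the right and rows downward; lengths in mm; the calibration is good to about 2 mm. A picture is of the moment at which its call begins. get_calibration takes no time and is no camera call.
- ctrl.close_job(): hands the job in, once; it reports no verdict.
Trained networks look in the newest picture that a camera, given by its name, has taken for a name from the list of things; names that differ only in an ending like _2 or _b are one class to them, and where a whole thing is asked for, a point or a joint stands for the part that bears it (a point fixed in the world has none). Each returns a list of dicts, best first, with "score" (0 to 1); they miss things now and then, are a little off and sometimes report something else, mostly with a low value. They report only what shows in the picture. A call takes as long as a camera call. They do not tell look-alikes from the thing itself.
- masks_of(camera, thing): "pixels" (420x560 bool, what is visible of it) and "location" ([column, row] in pixels, amid what is visible of it).
The state is a dict: "t": time; "qpos": joint angles; "qvel": joint speeds; "joint_torque": joint torques, N m; "ee_pos": TCP position; "orientation": TCP orientation; "ft_force": force on the tool from outside, world axes, zero at the start; "moment": the same for the moment, N m; "width": finger opening in mm.
Only numpy, scipy, OpenCV 4.12 (cv2) and the standard library are available. Lean on these libraries where they do the work, as an engineer would, in place of code of your own. Each camera call takes 0.05 s, during which the arm holds its last target. There are 200 camera calls.

## Working session

There is one attempt and no reset: what is moved stays moved. The work goes in short steps, Python scripts to look and compute and a shell command to move; the robot and the scene stay as the last step left them, time stands still between calls to the robot, and variables do not carry over. Pictures are saved under pics/ and viewed, about 8 in all and at most 12, crops included, and the job is handed in when it is done.

```bash
mkdir -p pics
cat > h.py <<'E'
import numpy as np,cv2
from workcell import get_obs,viewer,ctrl,masks_of
def cloud(n):
    im,d=viewer.get_image(n);c=viewer.get_calibration(n)
    R=cv2.Rodrigues(np.array(c['rvec'],float))[0];t=np.array(c['tvec'],float).ravel()
    v,u=np.mgrid[0:420,0:560]
    P=np.dstack([(u-c['cx'])/c['fx']*d,(v-c['cy'])/c['fy']*d,d])
    W=(P-t)@R
    W[d==0]=np.nan
    return im,d,W
def save(n,im,s=1): cv2.imwrite('pics/'+n,cv2.resize(im[:,:,::-1],None,fx=s,fy=s,interpolation=cv2.INTER_CUBIC))
E
python3 - <<'E'
from h import *
for n in('scene','top'):
    im,d,W=cloud(n); save(n+'0.png',im,1.4)
    c=viewer.get_calibration(n); print(n,c)
    for th in('key','awl','rack','press','folder','jar'):
        for m in masks_of(n,th)[:3]:
            p=m['pixels'];print(th,round(m['score'],2),np.round(m['location']),p.sum(),np.round(np.nanmedian(W[p],0)),np.round(np.nanmax(W[p][:,2])))
o=get_obs();print(o)
E
```

```text
scene {'fx': 410.4281671642517, 'fy': 410.4281671642517, 'cx': 283.1345873795886, 'cy': 210.97861362685384, 'rvec': array([ 2.08578358,  0.58994063, -0.32126371]), 'tvec': array([-476.24391734,  -94.86677447, 1130.9060264 ])}
key 0.98 [251. 205.] 888 [511. -50. 101.] 148.0
key 0.97 [190. 219.] 1076 [ 440. -138.  103.] 148.0
key 0.95 [146. 247.] 1335 [ 435. -247.  103.] 148.0
awl 0.58 [193. 287.] 917 [ 570. -277.   99.] 126.0
rack 0.75 [210. 298.] 4855 [ 574. -251.   59.] 119.0
press 0.71 [380. 274.] 1442 [788. -49.  52.] 78.0
press 0.63 [338. 183.] 3933 [585. 206.  58.] 133.0
folder 0.5 [238. 218.] 125 [422.  13.   6.] 162.0
jar 0.74 [382. 273.] 1453 [788. -48.  52.] 78.0
top {'fx': 471.397228474553, 'fy': 471.397228474553, 'cx': 273.2999121721263, 'cy': 209.04370507246207, 'rvec': array([ 2.16139614, -2.1587204 ,  0.09946811]), 'tvec': array([  -6.80582626,  589.42664597, 1151.96106775])}
key 0.83 [326. 272.] 269 [ 434. -129.  121.] 149.0
key 0.66 [375. 277.] 280 [ 424. -238.  123.] 150.0
key 0.63 [341. 231.] 274 [ 532. -158.  141.] 170.0
awl 0.8 [385. 219.] 263 [ 557. -263.  117.] 
[... 186 characters left out ...]
-264.  115.] 126.0
{'t': 0.7, 'qpos': array([-1.27904354e+00,  4.23062566e-01,  1.62991437e+00,  1.67246702e-05,
        1.08861284e+00, -1.90204031e-02]), 'qvel': array([ 2.35007344e-04, -9.09563789e-04, -1.19221395e-03,  2.83744701e-05,
        1.13159923e-03,  1.10494967e-03]), 'joint_torque': array([ 9.24510932e-04, -5.44415724e+01, -2.74006981e+01,  6.43922808e-02,
        1.67841482e-02, -2.57839326e-05]), 'ee_pos': array([ 191.13154665, -595.03115829,  200.09279748]), 'orientation': array([-2.53845656e+00,  1.85088613e+00, -1.76728900e-05]), 'ft_force': array([ 0.3151125 ,  0.19385807, -0.80563168]), 'moment': array([-0.02258485,  0.03732175, -0.02619583]), 'width': 87.81234076541449}
```

View pics/scene0.png

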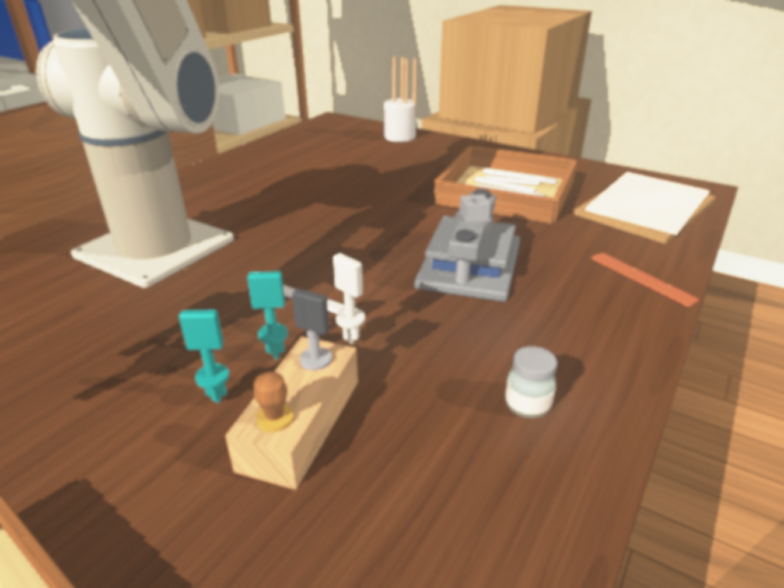

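View pics/top0.png

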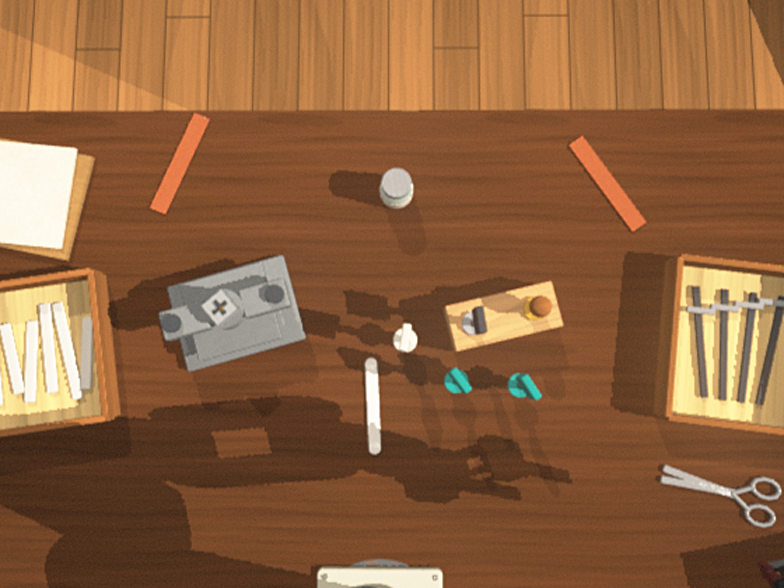

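The top view shows the steel key (dark handle) at full-size pixel (341,229), in the rack's left well. The awl is at (385,219) and the socket's dark cross at (157,219). The teal and white keys are decoys. Next I'll measure the handle, rack, spindle head and cross.

```bash
cat > m.py <<'E'
from h import *
def rect(W,sel):
    P=W[sel][:,:2].astype(np.float32);return cv2.minAreaRect(P),len(P)
def box(W,c,r,z0,z1):
    return (np.hypot(W[...,0]-c[0],W[...,1]-c[1])<r)&(W[...,2]>z0)&(W[...,2]<z1)
E
python3 - <<'E'
from m import *
for n in('top','scene'):
    im,d,W=cloud(n)
    for nm,c,r,a,b in(('keytop',(532,-158),45,156,175),('collar',(532,-158),40,62,75),('racktop',(545,-213),130,53,64),('head',(560,205),60,122,140),('table',(450,-50),200,-10,10),('awltop',(557,-265),30,110,130)):
        s=box(W,c,r,a,b)
        if s.sum()>4: print(n,nm,rect(W,s),'zmed',np.round(np.median(W[s],0),1))
    if n=='top': W0=W; i0=im
crop=i0[185:255,110:360]; save('crop.png',crop,3.2)
c=i0[195:240,135:180]; save('cross.png',c,13)
E
```

```text
top keytop (((532.56103515625, -163.56179809570312), (43.16141128540039, 14.343883514404297), 9.142024040222168), 127) zmed [ 533.2 -162.6  163.2]
top collar (((533.7623291015625, -160.66043090820312), (77.28838348388672, 72.15867614746094), 18.7192440032959), 229) zmed [ 529.9 -153.6   64.3]
top racktop (((538.5220336914062, -212.7568359375), (195.564208984375, 195.74925231933594), 64.88439178466797), 1952) zmed [ 542.6 -216.    60.1]
top head (((557.7952880859375, 257.44036865234375), (42.36509704589844, 31.39621925354004), 39.939910888671875), 147) zmed [555.6 250.6 130. ]
top table (((448.4052429199219, -47.356048583984375), (399.76031494140625, 392.9493103027344), 30.607467651367188), 17101) zmed [ 4.291e+02 -3.830e+01  4.000e-01]
top awltop (((557.5634155273438, -269.3755798339844), (32.474700927734375, 30.742488861083984), 2.10886287689209), 168) zmed [ 557.1 -268.7  119.7]
scene keytop (((537.2545776367188, -162.96661376953125), (44.150421142578125, 14.93203353881836), 9.111583709716797), 191) zmed [ 539.  -165.8  162.9]
scene collar (((533.3900146484375, -160.68377685546875), (71.4844970703125, 73.21688079833984), 15.5628080368042), 346) zmed [ 542.1 -167.8   67.5]
scene racktop (((504.74090576171875, -226.60400390625), (173.35035705566406, 191.7704315185547), 13.626550674438477), 2875) zmed [ 562.5 -229.6   60.9]
scene head (((560.7633056640625, 257.16064453125), (38.25163269042969, 33.761531829833984), 39.98469543457031), 117) zmed [563.1 249.7 129.5]
scene table (((448.1322937011719, -45.3590087890625), (398.910888671875, 388.86871337890625), 25.19837188720703), 9977) zmed [444.4 -49.    1.3]
scene awltop (((563.9854125976562, -270.31365966796875), (32.07572555541992, 31.182510375976562), 31.459733963012695), 333) zmed [ 567.7 -274.   119.7]
```

View pics/cross.png

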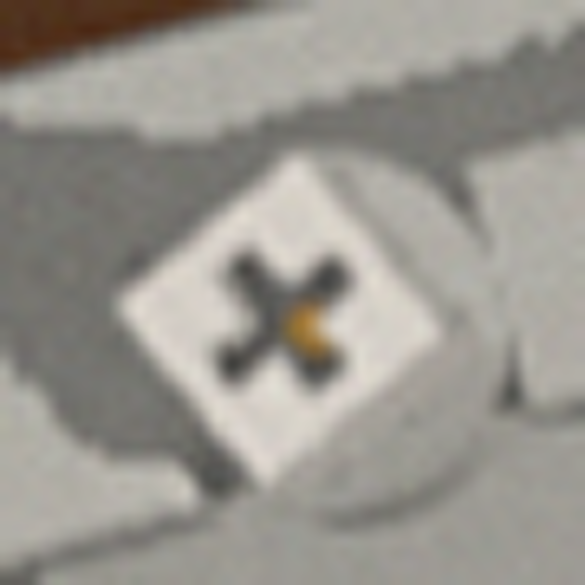

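```bash
cat >> m.py <<'E'
def plane(n,uv,z):
    c=viewer.get_calibration(n);R=cv2.Rodrigues(np.array(c['rvec'],float))[0];t=np.array(c['tvec'],float).ravel()
    uv=np.asarray(uv,float).reshape(-1,2)
    r=np.c_[(uv[:,0]-c['cx'])/c['fx'],(uv[:,1]-c['cy'])/c['fy'],np.ones(len(uv))]@R
    C=-R.T@t; return (C+r*((z-C[2])/r[:,2])[:,None])[:,:2]
def fit(n,W,c,r,z,tol):
    s=box(W,c,r,z-tol,z+tol).astype(np.uint8)
    cs=max(cv2.findContours(s,cv2.RETR_EXTERNAL,cv2.CHAIN_APPROX_NONE)[0],key=len).reshape(-1,2)
    return cv2.minAreaRect(plane(n,cs,z).astype(np.float32)), plane(n,np.argwhere(s)[:,::-1],z).mean(0)
E
python3 - <<'E'
from m import *
for n in('top','scene'):
    im,d,W=cloud(n)
    print(n,'key',fit(n,W,(534,-163),35,163,3 if n=='top' else 2.5))
    print(n,'head',fit(n,W,(557,255),40,130,3))
    print(n,'rack',fit(n,W,(545,-213),130,60,3))
# subpixel: white square in top by brightness
im,d,W=cloud('top')
b=cv2.resize(im[195:240,135:180].min(2),None,fx=8,fy=8,interpolation=cv2.INTER_CUBIC)
for th in(195,205,212):
    m=(b>th).astype(np.uint8);cs=max(cv2.findContours(m,cv2.RETR_EXTERNAL,cv2.CHAIN_APPROX_NONE)[0],key=cv2.contourArea).reshape(-1,2)
    uv=(cs+.5)/8-.5+[135,195];print(th,cv2.minAreaRect(plane('top',uv,130).astype(np.float32)))
R=cv2.Rodrigues(get_obs()['orientation'])[0];print(R.round(3))
E
```

```text
top key (((532.455078125, -163.49276733398438), (43.11867141723633, 13.772071838378906), 7.370457172393799), array([ 532.78500443, -163.37617465]))
top head (((554.0595092773438, 261.3072509765625), (43.24064254760742, 42.32640838623047), 40.681270599365234), array([554.59769459, 261.33407437]))
top rack (((545.609619140625, -216.99818420410156), (79.91133880615234, 190.63772583007812), 13.529821395874023), array([ 543.78290986, -215.85890526]))
scene key (((537.9891967773438, -164.1758575439453), (45.141841888427734, 16.49624252319336), 7.91556978225708), array([ 538.09152709, -163.83235591]))
scene head (((559.3825073242188, 261.6669006347656), (48.476016998291016, 47.68231201171875), 31.42770767211914), array([559.35628513, 261.64459909]))
scene rack (((549.9175415039062, -216.2692108154297), (82.86943817138672, 194.76683044433594), 13.456938743591309), array([ 556.62424119, -227.73613379]))
195 ((555.3828735351562, 262.36474609375), (39.74062728881836, 39.46233367919922), 40.464149475097656)
205 ((554.28955078125, 250.40005493164062), (2.8959734439849854, 2.4176294803619385), 45.80416488647461)Traceback (most recent call last):
  File "<stdin>", line 11, in <module>
ValueError: max() iterable argument is empty
```

```bash
python3 -m inch '[{"tx":-2.54,"ty":-3.83,"tz":-1},{"tx":-2.54,"ty":-3.83,"tz":-1},{"tx":-2.54,"ty":-3.83},{"tx":-2.54,"ty":-3.83},{"tx":-2.54,"ty":-3.83},{"tx":-2.54,"ty":-3.83},{"tx":-2.54,"ty":-3.83},{"tx":-2.54,"ty":-3.83},{"tx":-2.54,"ty":-3.83},{"tx":-2.54,"ty":-3.83},{"tx":-2.54,"ty":-3.83},{"tx":-2.54,"ty":-3.83}]'
cat >> m.py <<'E'
def togo(p,yaw):
    "rows needed to bring TCP to p (mm) with tool x at yaw deg (mod 180)"
    o=get_obs();R=cv2.Rodrigues(o['orientation'])[0]
    y=np.degrees(np.arctan2(R[1,0],R[0,0]));a=(yaw-y+90)%180-90
    print('pos',o['ee_pos'].round(1),'yaw',y.round(2),'down',R[:,2].round(4),'F',o['ft_force'].round(1),'w',o['width'].round(1),'t',o['t'])
    print('txyz cm',(R.T@(np.array(p)-o['ee_pos'])/10).round(2),'az',round(-a,2))
E
python3 -c "
from m import *
togo([535,-163.7,200],-81.5)"
```

```text
$[0]: bad value
Traceback (most recent call last):
  File "m.py", line 19, in togo
    print('pos',o['ee_pos'].round(1),'yaw',y.round(2),'down',R[:,2].round(4),'F',o['ft_force'].round(1),'w',o['width'].round(1),'t',o['t'])
                                                                                                            ^^^^^^^^^^^^^^^^
AttributeError: 'float' object has no attribute 'round'
```

```bash
sed -i "s/o\['width'\].round(1)/round(o['width'],1)/" m.py; python3 -m inch '[{"tx":-2.54,"ty":-3.83,"tz":-1,"ax":0,"ay":0,"az":0,"jaw":1},{"tx":-2.54,"ty":-3.83,"tz":-1,"ax":0,"ay":0,"az":0,"jaw":1},{"tx":-2.54,"ty":-3.83,"tz":0,"ax":0,"ay":0,"az":0,"jaw":1},{"tx":-2.54,"ty":-3.83,"tz":0,"ax":0,"ay":0,"az":0,"jaw":1},{"tx":-2.54,"ty":-3.83,"tz":0,"ax":0,"ay":0,"az":0,"jaw":1},{"tx":-2.54,"ty":-3.83,"tz":0,"ax":0,"ay":0,"az":0,"jaw":1},{"tx":-2.54,"ty":-3.83,"tz":0,"ax":0,"ay":0,"az":0,"jaw":1},{"tx":-2.54,"ty":-3.83,"tz":0,"ax":0,"ay":0,"az":0,"jaw":1},{"tx":-2.54,"ty":-3.83,"tz":0,"ax":0,"ay":0,"az":0,"jaw":1},{"tx":-2.54,"ty":-3.83,"tz":0,"ax":0,"ay":0,"az":0,"jaw":1},{"tx":-2.54,"ty":-3.83,"tz":0,"ax":0,"ay":0,"az":0,"jaw":1},{"tx":-2.54,"ty":-3.83,"tz":0,"ax":0,"ay":0,"az":0,"jaw":1}]'
python3 -c "
from m import *
togo([535,-163.7,200],-81.5)"
```

```text
t: 2.45
ee_pos: [536.4, -163.0, 220.2]
orientation: [-2.538, 1.851, -0.001]
ft_force: [0.5, 0.0, 0.2]
width: 87.9
pos [ 536.4 -163.   220.2] yaw -72.19 down [ 4.e-04 -2.e-04 -1.e+00] F [0.5 0.  0.2] w 87.9 t 2.45
txyz cm [0.02 0.16 2.02] az 9.31
```

```bash
python3 -m inch '[{"tx":0,"ty":0.16,"tz":2,"ax":0,"ay":0,"az":4.6,"jaw":1},{"tx":0,"ty":0,"tz":0.5,"ax":0,"ay":0,"az":4.7,"jaw":1},{"tx":0,"ty":0,"tz":0,"ax":0,"ay":0,"az":0,"jaw":1}]'
python3 - <<'E'
from m import *
togo([535,-163.7,118],-81.5)
for n in('scene','top'):
    im,d,W=cloud(n)
    c=im[150:290,150:350]if n=='scene' else im[170:290,260:430]
    save(n+'1.png',c,3.8)
    s=box(W,(535,-164),75,190,230)   # fingers' ends
    P=W[s];print(n,s.sum(),P.min(0).round(),P.max(0).round())
    print('key',fit(n,W,(536,-163),33,163,3))
E
```

```text
t: 2.82
ee_pos: [533.8, -164.5, 194.7]
orientation: [2.381, -2.049, -0.001]
ft_force: [0.6, -0.5, -0.6]
width: 87.7
pos [ 533.8 -164.5  194.7] yaw -81.43 down [-9.e-04  3.e-04 -1.e+00] F [ 0.6 -0.5 -0.6] w 87.7 t 2.825
txyz cm [-0.06 -0.14  7.67] az 0.07
scene 176 [ 517. -219.  218.] [ 555. -109.  230.]
key (((537.983154296875, -164.42794799804688), (45.30250549316406, 17.647329330444336), 6.659643173217773), array([ 538.69421453, -164.01766365]))Traceback (most recent call last):
  File "<stdin>", line 8, in <module>
    return umr_minimum(a, axis, None, out, keepdims, initial, where)
ValueError: zero-size array to reduction operation minimum which has no identity
```

View pics/scene1.png

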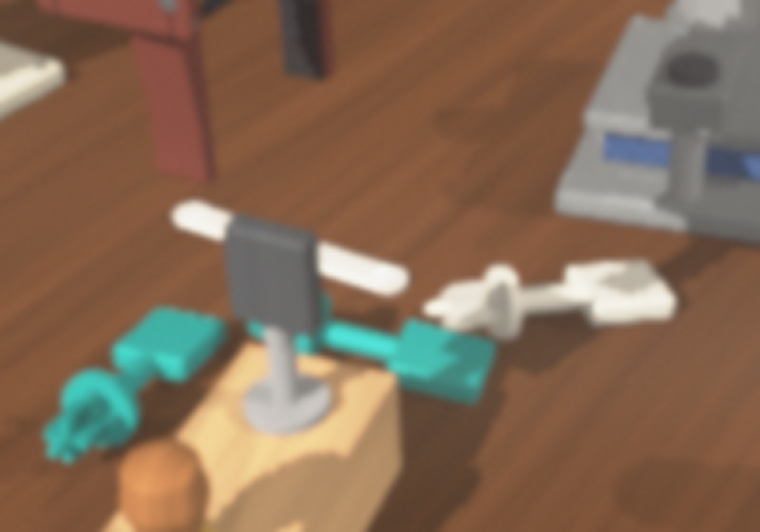

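The crop shows the steel key upright in the rack, the decoy keys tipped over (not by the arm) and the finger ends at the top left. I'll project the known finger geometry into the picture to find the scene camera's offset.

Run:
```python
from m import *
n='scene';im,d,W=cloud(n);c=viewer.get_calibration(n);o=get_obs()
R=cv2.Rodrigues(o['orientation'])[0];K=np.array([[c['fx'],0,c['cx']],[0,c['fy'],c['cy']],[0,0,1]])
I=cv2.resize(im[120:260,150:350],None,fx=3.8,fy=3.8,interpolation=cv2.INTER_CUBIC).copy()
for s in(1,-1):
    L=[(s*x,y,z) for x,y,z in((43.9,-10,0),(43.9,10,0),(57.5,10,0),(57.5,-10,0))]
    P=np.array(L)@R.T+o['ee_pos'];uv=cv2.projectPoints(P,np.array(c['rvec']),np.array(c['tvec']),K,None)[0].reshape(-1,2)
    cv2.polylines(I,[((uv-[150,120]+.5)*3.8).round().astype(int)],True,(0,255,0),1);print(uv.round(1))
save('ov.png',I)
```

```text
[[207.9 208.1]
 [196.9 205.4]
 [192.  209.8]
 [203.1 212.6]]
[[235.3 182.5]
 [225.1 180.3]
 [228.9 176.9]
 [239.  179. ]]
```

View pics/ov.png

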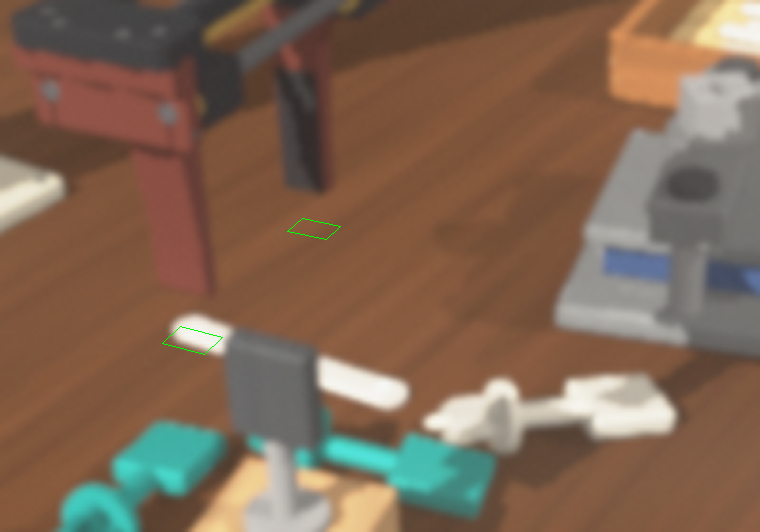

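The tips appear about 24 mm higher than the reported TCP, so they may swing forward as they close. I'll part-close above the key and measure again.

```bash
python3 -m inch '[{"tx":-0.06,"ty":-0.1,"tz":0,"ax":0,"ay":0,"az":0,"jaw":0.45},{"tx":0,"ty":0,"tz":0,"ax":0,"ay":0,"az":0,"jaw":0.45},{"tx":0,"ty":0,"tz":0,"ax":0,"ay":0,"az":0,"jaw":0.45},{"tx":0,"ty":0,"tz":0,"ax":0,"ay":0,"az":0,"jaw":0.45}]'
cat > ov.py <<'E'
from m import *
import sys
def ov(name,u0,v0,u1,v1,f):
    n='scene';im,d,W=cloud(n);c=viewer.get_calibration(n);o=get_obs()
    R=cv2.Rodrigues(o['orientation'])[0];K=np.array([[c['fx'],0,c['cx']],[0,c['fy'],c['cy']],[0,0,1]])
    I=cv2.resize(im[v0:v1,u0:u1],None,fx=f,fy=f,interpolation=cv2.INTER_CUBIC).copy();h=o['width']/2
    for s in(1,-1):
        P=np.array([(s*x,y,0) for x,y in((h,-10),(h,10),(h+13.6,10),(h+13.6,-10))])@R.T+o['ee_pos']
        uv=cv2.projectPoints(P,np.array(c['rvec']),np.array(c['tvec']),K,None)[0].reshape(-1,2)
        cv2.polylines(I,[((uv-[u0,v0]+.5)*f).round().astype(int)],True,(0,255,0),1)
    save(name,I);return W
E
python3 - <<'E'
from ov import *
W=ov('ov2.png',150,120,350,260,3.8);togo([535,-163.7,118],-81.5)
P=W[box(W,(535,-164),60,185,240)];print(len(P),P.min(0).round(),P.max(0).round(),np.percentile(P[:,2],[1,5,20]))
E
```

```text
t: 3.48
ee_pos: [534.9, -164.1, 195.1]
orientation: [-2.38, 2.05, -0.0]
ft_force: [0.3, -0.4, 0.6]
width: 51.3
pos [ 534.9 -164.   195.1] yaw -81.49 down [-0.  0. -1.] F [ 0.  -0.9  0.1] w 47.7 t 3.525
txyz cm [-0.03 -0.02  7.71] az 0.01
335 [ 520. -200.  219.] [ 553. -126.  240.] [218.88606927 220.21799051 223.51906011]
```

View pics/ov2.png

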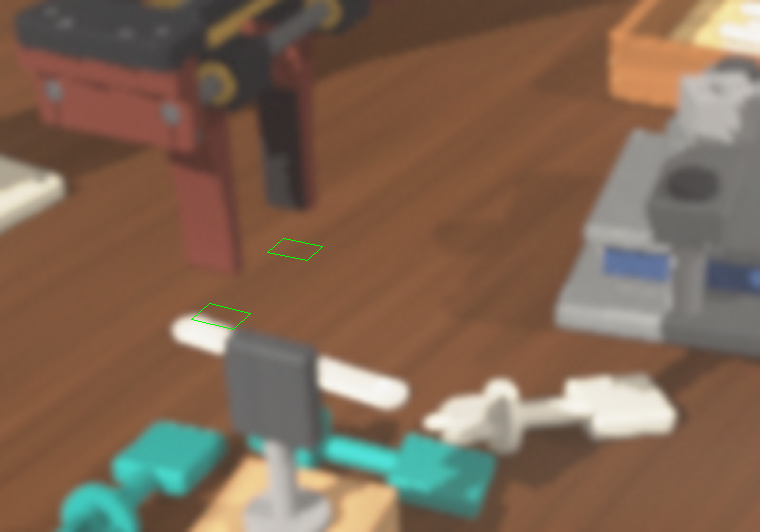

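Both views show the visible tips about 24 mm above the reported TCP, centred at (536.5,-163), which agrees with the reported xy. I'll descend to reported z=106, which is collision-free either way, and look there.

```bash
python3 -m inch '[{"tx":0,"ty":0,"tz":1.8,"ax":0,"ay":0,"az":0,"jaw":0.45},{"tx":0,"ty":0,"tz":1.8,"ax":0,"ay":0,"az":0,"jaw":0.45},{"tx":0,"ty":0,"tz":1.8,"ax":0,"ay":0,"az":0,"jaw":0.45},{"tx":0,"ty":0,"tz":1.8,"ax":0,"ay":0,"az":0,"jaw":0.45},{"tx":0,"ty":0,"tz":1.7,"ax":0,"ay":0,"az":0,"jaw":0.45},{"tx":0,"ty":0,"tz":0,"ax":0,"ay":0,"az":0,"jaw":0.45}]'
python3 - <<'E'
from ov import *
W=ov('ov3.png',150,140,350,280,3.8);togo([535,-163.7,118],-81.5)
s=box(W,(535,-164),60,100,200)&(abs(W[...,1]+164)>16);P=W[s];print(len(P),P.min(0).round(),P.max(0).round(),np.percentile(P[:,2],[1,5,20]))
E
```

```text
t: 4.28
ee_pos: [533.8, -163.7, 104.3]
orientation: [2.379, -2.05, -0.004]
ft_force: [0.2, 0.4, 0.4]
width: 39.4
pos [ 534.6 -163.9  105.3] yaw -81.49 down [-1.3e-03  4.0e-04 -1.0e+00] F [ 0.5 -0.2  0.4] w 39.7 t 4.325
txyz cm [-0.01 -0.04 -1.27] az 0.01
613 [ 522. -197.  129.] [ 552. -128.  200.] [129.90921945 133.81075267 146.34218637]
```

View pics/ov3.png

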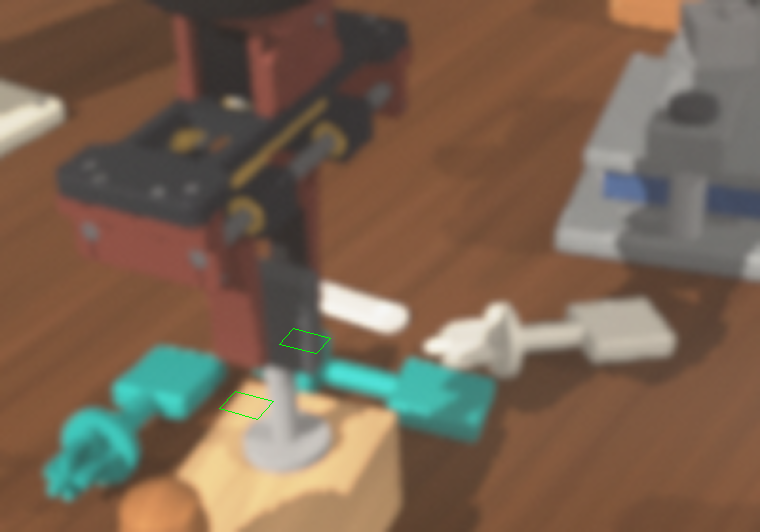

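The fingers straddle the handle with the tips near its lower half. I'll go 10 mm lower and 1.5 mm along the handle, then close.

```bash
python3 -m inch '[{"tx":0,"ty":-0.15,"tz":0.5,"ax":0,"ay":0,"az":0,"jaw":0.45},{"tx":0,"ty":0,"tz":0.5,"ax":0,"ay":0,"az":0,"jaw":0.45},{"tx":0,"ty":0,"tz":0,"ax":0,"ay":0,"az":0,"jaw":0},{"tx":0,"ty":0,"tz":0,"ax":0,"ay":0,"az":0,"jaw":0},{"tx":0,"ty":0,"tz":0,"ax":0,"ay":0,"az":0,"jaw":0},{"tx":0,"ty":0,"tz":0,"ax":0,"ay":0,"az":0,"jaw":0},{"tx":0,"ty":0,"tz":0,"ax":0,"ay":0,"az":0,"jaw":0},{"tx":0,"ty":0,"tz":0,"ax":0,"ay":0,"az":0,"jaw":0}]'; python3 -c "
from m import *
togo([535,-163.7,95],-81.5)"
```

```text
t: 5.32
ee_pos: [536.3, -163.8, 96.1]
orientation: [2.38, -2.051, -0.0]
ft_force: [0.5, 0.0, -1.8]
width: 13.5
pos [ 536.3 -163.8   96.1] yaw -81.49 down [-2.e-04  0.e+00 -1.e+00] F [ 0.5  0.  -1.8] w 13.5 t 5.325
txyz cm [-0.03  0.12  0.11] az 0.01
```

```bash
python3 -m inch '[{"tx":0,"ty":0,"tz":-1,"ax":0,"ay":0,"az":0,"jaw":0},{"tx":0,"ty":0,"tz":-2,"ax":0,"ay":0,"az":0,"jaw":0},{"tx":0,"ty":0,"tz":-2,"ax":0,"ay":0,"az":0,"jaw":0},{"tx":0,"ty":0,"tz":-2,"ax":0,"ay":0,"az":0,"jaw":0},{"tx":0,"ty":0,"tz":-2,"ax":0,"ay":0,"az":0,"jaw":0},{"tx":0,"ty":0,"tz":-2,"ax":0,"ay":0,"az":0,"jaw":0},{"tx":0,"ty":0,"tz":-2,"ax":0,"ay":0,"az":0,"jaw":0},{"tx":0,"ty":0,"tz":-1,"ax":0,"ay":0,"az":0,"jaw":0},{"tx":0,"ty":0,"tz":0,"ax":0,"ay":0,"az":0,"jaw":0}]'
python3 - <<'E'
from ov import *
# target: socket in reported frame = key grip pose + relative vector; yaw -81.5+32
togo([557.7,260.7,236],-81.5)
W=ov('ov4.png',150,90,350,230,3.8)
print(get_obs()['qpos'].round(2))
E
```

```text
t: 6.45
ee_pos: [536.7, -163.9, 236.8]
orientation: [-2.38, 2.05, -0.002]
ft_force: [-0.0, -0.3, -1.9]
width: 13.7
pos [ 536.7 -163.9  236.8] yaw -81.49 down [ 1.4e-03 -4.0e-04 -1.0e+00] F [-0.  -0.3 -1.9] w 13.7 t 6.45
txyz cm [-41.68  -8.36   0.07] az 0.01
[-0.32  0.29  1.74  0.    1.11  1.1 ]
```

View pics/ov4.png

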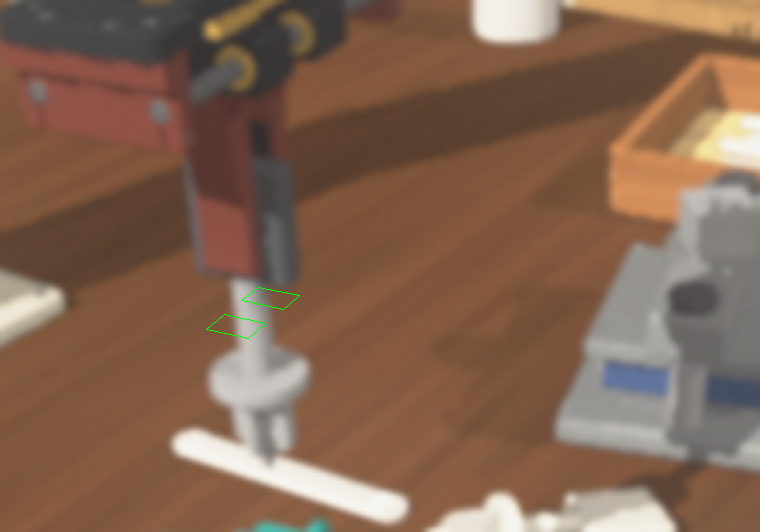

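The key is held upright, clear of the rack. I'll turn it +32° (az −32), then carry it above the socket.

```bash
python3 -m inch '[{"tx":0,"ty":0,"tz":0,"ax":0,"ay":0,"az":-8,"jaw":0},{"tx":0,"ty":0,"tz":0,"ax":0,"ay":0,"az":-8,"jaw":0},{"tx":0,"ty":0,"tz":0,"ax":0,"ay":0,"az":-8,"jaw":0},{"tx":0,"ty":0,"tz":0,"ax":0,"ay":0,"az":-8,"jaw":0},{"tx":0,"ty":0,"tz":0,"ax":0,"ay":0,"az":0,"jaw":0}]' | head -2
python3 -m inch '[{"tx":-1,"ty":-0.95,"tz":0,"ax":0,"ay":0,"az":0,"jaw":0},{"tx":-2,"ty":-1.9,"tz":0,"ax":0,"ay":0,"az":0,"jaw":0},{"tx":-3.1,"ty":-2.9,"tz":0,"ax":0,"ay":0,"az":0,"jaw":0},{"tx":-3.4,"ty":-3.2,"tz":0,"ax":0,"ay":0,"az":0,"jaw":0},{"tx":-3.4,"ty":-3.2,"tz":0,"ax":0,"ay":0,"az":0,"jaw":0},{"tx":-3.4,"ty":-3.2,"tz":0,"ax":0,"ay":0,"az":0,"jaw":0},{"tx":-3.4,"ty":-3.2,"tz":0,"ax":0,"ay":0,"az":0,"jaw":0},{"tx":-3.4,"ty":-3.2,"tz":0,"ax":0,"ay":0,"az":0,"jaw":0},{"tx":-3.1,"ty":-3,"tz":0,"ax":0,"ay":0,"az":0,"jaw":0},{"tx":-2.7,"ty":-2.6,"tz":0,"ax":0,"ay":0,"az":0,"jaw":0},{"tx":-1.9,"ty":-1.9,"tz":0,"ax":0,"ay":0,"az":0,"jaw":0},{"tx":0,"ty":0,"tz":0,"ax":0,"ay":0,"az":0,"jaw":0}]'
python3 - <<'E'
from ov import *
togo([557.9,261,236],-49.4)
W=ov('ov5.png',260,70,420,190,4.8)
# collar edge and head positions in the same (scene) picture
s=box(W,(560,261),45,180,212);P=W[s];print('collar',len(P),P.min(0).round(1),P.max(0).round(1))
print('head',fit('scene',W,(560,261),40,130,3))
E
```

```text
t: 7.12
ee_pos: [535.8, -163.6, 235.1]
t: 8.62
ee_pos: [558.0, 262.6, 235.6]
orientation: [2.854, -1.313, -0.001]
ft_force: [-0.3, -1.0, -2.2]
width: 13.7
pos [558.  262.6 235.6] yaw -49.43 down [-4.e-04  2.e-04 -1.e+00] F [-0.3 -1.  -2.2] w 13.7 t 8.625
txyz cm [ 0.12  0.11 -0.04] az -0.03
collar 193 [539.4 240.4 180.2] [580.6 283.1 211.7]
head (((560.515625, 261.1233215332031), (43.53641128540039, 54.147464752197266), 40.07661819458008), array([559.23833045, 262.03591435]))
```

View pics/ov5.png

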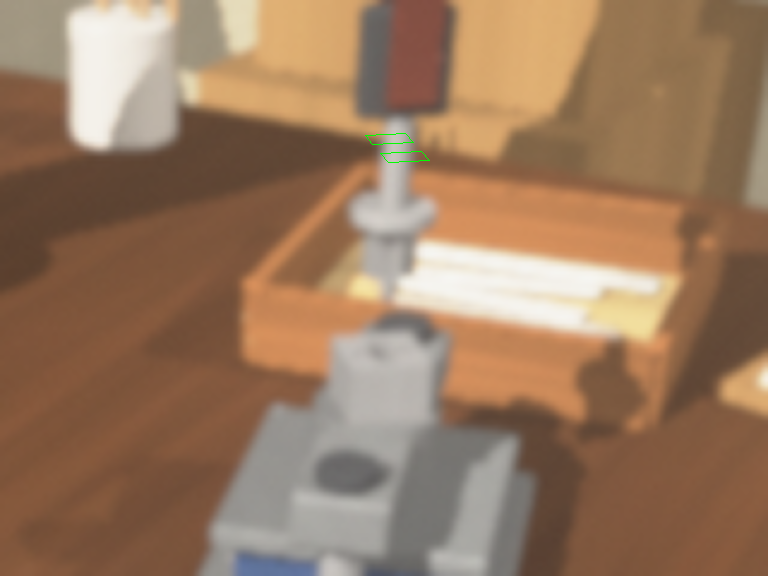

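Key and socket look aligned to about 1 mm. I'll check tilt and offset numerically against a projected vertical axis.

Run:
```python
from m import *
n='scene';im,d,W=cloud(n);c=viewer.get_calibration(n)
K=np.array([[c['fx'],0,c['cx']],[0,c['fy'],c['cy']],[0,0,1]])
z=np.arange(150,250,1.);P=np.c_[np.full_like(z,560),np.full_like(z,261.7),z]
uv=cv2.projectPoints(P,np.array(c['rvec']),np.array(c['tvec']),K,None)[0].reshape(-1,2)
s=box(W,(560,261.7),30,145,255)
for r in range(95,135,2):
    u=np.flatnonzero(s[r]); 
    if len(u): print(r,'z',round(np.interp(-r,-uv[::-1,1][::-1],z)), 'width',u[-1]-u[0]+1,'mid-axis',round((u[0]+u[-1])/2-np.interp(-r,-uv[:,1][::1],uv[:,0]),2))
print('rows',uv[0],uv[-1])
h=box(W,(560,261.7),30,100,132);
for r in range(140,158,2):
    u=np.flatnonzero(h[r])
    if len(u): print('head row',r,u[0],u[-1])
im,d,T=cloud('top');s=box(T,(555,261),60,120,240);print('top sees',s.sum(),np.histogram(T[s][:,2],12))
print(fit('top',T,(555,261),40,130,3))
s=box(T,(555,261),35,196,215); print('collar top',s.sum(),T[s].min(0),T[s].max(0)) if s.sum() else 0
```

```text
95 z 248 width 7 mid-axis -0.43
97 z 243 width 6 mid-axis -0.77
99 z 239 width 6 mid-axis -0.61
101 z 234 width 6 mid-axis -0.45
103 z 229 width 6 mid-axis -0.29
105 z 225 width 6 mid-axis -0.13
107 z 220 width 7 mid-axis -0.47
109 z 215 width 6 mid-axis -0.81
111 z 210 width 16 mid-axis -0.65
113 z 205 width 18 mid-axis -0.5
115 z 201 width 18 mid-axis -0.34
117 z 196 width 13 mid-axis 0.32
119 z 191 width 11 mid-axis -0.52
121 z 186 width 11 mid-axis -0.36
123 z 181 width 11 mid-axis -0.2
125 z 176 width 12 mid-axis -0.54
127 z 171 width 10 mid-axis -0.38
129 z 166 width 3 mid-axis -0.72
131 z 161 width 3 mid-axis -0.57
rows [340.2264571  135.26966071] [343.46500183  94.5004068 ]
head row 140 330 346
head row 142 329 348
head row 144 330 349
head row 146 330 350
head row 148 329 349
head row 150 329 349
head row 152 328 349
head row 154 327 350
head row 156 328 350
top sees 318 (array([ 93,  86,   0,   0,   0,   0,   0,   0,  21, 110,   4,   4]), array([120.32631334, 129.65622105, 138.98612876, 148.31603648,
       157.64594419, 166.97585191, 176.30575962, 185.63566734,
       194.96557505, 204.29548277, 213.62539048, 222.9552982 ,
       232.28520591]))
(((554.1498413085938, 261.1148376464844), (41.71978759765625, 41.94676971435547), 39.257598876953125), array([550.72558321, 253.21820195]))
collar top 131 [536.18627302 237.15492175 198.04734017] [573.18986222 272.27132568 211.57156782]
```

```bash
cat > c.py <<'E'
from m import *
from scipy.optimize import least_squares
def collar(n,W,c0,zt):
    "fit 42 mm circle at height zt to outer collar edge; background must be far lower"
    s=box(W,c0,28,zt-4,zt+3).astype(np.uint8)
    low=(np.nan_to_num(W[...,2],nan=999)<zt-20)
    edge=s.astype(bool)&cv2.dilate(low.astype(np.uint8),np.ones((3,3))).astype(bool)
    uv=np.argwhere(edge)[:,::-1]; p=plane(n,uv,zt)
    f=least_squares(lambda q:np.hypot(*(p-q[:2]).T)-21+.9,[*c0],loss='soft_l1')
    return f.x.round(1),len(p),np.abs(f.fun).mean().round(2),np.degrees(np.arctan2(*(p-f.x)[:,::-1].T)).round(-1)
E
python3 - <<'E'
from c import *
for n in('top','scene'):
    im,d,W=cloud(n)
    s=box(W,(557,261),28,198,212);print(n,'z',np.percentile(W[s][:,2],[10,50,90]).round(1))
    for z in(206,208): print(collar(n,W,(557,261),z))
    print('head',fit(n,W,(557,261),40,130,3))
c=viewer.get_calibration('scene');K=np.array([[c['fx'],0,c['cx']],[0,c['fy'],c['cy']],[0,0,1]])
print(cv2.projectPoints(np.array([[560,261,200],[570,261,200],[560,271,200.]]),np.array(c['rvec']),np.array(c['tvec']),K,None)[0].reshape(-1,2))
togo([557.8,261.4,236],-49)
E
```

```text
top z [203.9 206.3 209.1]
(array([555.9, 257.8]), 38, np.float64(0.71), array([ -20.,  -20.,  -30.,  -30.,  -40.,  -40.,  -40.,  -50.,  -50.,
        -60.,  -60.,  -70.,  -70.,  -80.,  -80., -100., -100., -100.,
       -110., -120., -130., -120., -130.,  140.,  150., -140.,  150.,
        160.,  160., -150., -150.,  160.,  170.,  180., -180., -170.,
       -170., -160.]))
(array([555.7, 257.5]), 34, np.float64(0.69), array([ -20.,  -20.,  -30.,  -30.,  -40.,  -40.,  -50.,  -50.,  -60.,
        -60.,  -70.,  -80.,  -80., -100., -100., -110., -120., -120.,
       -120., -130.,  140.,  150., -140.,  150.,  160.,  160., -150.,
       -150.,  170.,  180., -180., -170., -160., -160.]))
head (((552.9082641601562, 260.7619934082031), (39.783897399902344, 43.45844268798828), 45.74066925048828), array([549.79440834, 253.22834854]))
scene z [203.3 207.6 208.7]
(array([560.8, 256.8]), 31, np.float64(2.75), array([ 140.,  140.,  100.,   90.,  160.,  160.,  150.,   80.,   80.,
         80., -180., -180.,   60.,   60.,   60., -160.,   40., -140.,
         20., -120., -120.,   -0.,    0., -110., -100., -100.,  -20.,
        -90.,  -40.,  -40.,  -30.]))
(array([561.7, 254.9]), 23, np.float64(1.53), array([ 150.,  140.,  140.,   90.,   90.,  170.,  170.,  160.,   80.,
         70.,   70., -170., -170.,   50.,   50.,   50., -150.,   30.,
       -130.,   10., -110.,  -10.,  -10.]))
head (((559.3375244140625, 261.64227294921875), (44.62815475463867, 51.61104965209961), 39.538185119628906), array([559.54961874, 262.02721646]))
[[341.69007302 115.34348876]
 [345.61207608 116.13084853]
 [343.48316493 114.06782504]]
pos [558.5 259.5 236.1] yaw -49.57 down [-3.e-04 -3.e-04 -1.e+00] F [ 0.   0.1 -1.9] w 14.3 t 8.875
txyz cm [-0.19 -0.07  0.01] az -0.57
```

The arm has now settled. Both cameras and the reported pose say to shift about (−1, +2.5) mm, so I'll apply that, lower 24 mm and re-measure close up.

```bash
python3 -m inch '[{"tx":-0.25,"ty":-0.09,"tz":0,"ax":0,"ay":0,"az":0,"jaw":0},{"tx":0,"ty":0,"tz":0.8,"ax":0,"ay":0,"az":0,"jaw":0},{"tx":0,"ty":0,"tz":0.8,"ax":0,"ay":0,"az":0,"jaw":0},{"tx":0,"ty":0,"tz":0.8,"ax":0,"ay":0,"az":0,"jaw":0},{"tx":0,"ty":0,"tz":0,"ax":0,"ay":0,"az":0,"jaw":0},{"tx":0,"ty":0,"tz":0,"ax":0,"ay":0,"az":0,"jaw":0},{"tx":0,"ty":0,"tz":0,"ax":0,"ay":0,"az":0,"jaw":0}]' >/dev/null
python3 - <<'E'
from c import *
im,d,W=cloud('top')
print(collar('top',W,(554,261),183))
im,d,S=cloud('scene');c=viewer.get_calibration('scene');K=np.array([[c['fx'],0,c['cx']],[0,c['fy'],c['cy']],[0,0,1]])
z=np.arange(130,215,1.);P=np.c_[np.full_like(z,559.4),np.full_like(z,261.65),z]
uv=cv2.projectPoints(P,np.array(c['rvec']),np.array(c['tvec']),K,None)[0].reshape(-1,2)
s=box(S,(559.4,261.65),30,138,225)
print([round((u[0]+u[-1])/2-np.interp(-r,-uv[:,1],uv[:,0]),2) for r in range(110,136) if len(u:=np.flatnonzero(s[r]))])
togo([557.8,261.4,236],-49.4)
E
```

```text
(array([555.3, 260.2]), 34, np.float64(0.73), array([ -20.,  -30.,  -40.,  -40.,  -50.,  -50.,  -60.,  -60.,  -70.,
        -80.,  -90., -100., -100., -100., -110., -120., -120., -130.,
       -130.,  140.,  140.,  150., -140., -140.,  150.,  160., -160.,
       -150., -150.,  160.,  170., -170., -160., -160.]))
[np.float64(0.51), np.float64(0.09), np.float64(-0.33), np.float64(-0.25), np.float64(-0.17), np.float64(-0.09), np.float64(-0.01), np.float64(0.07), np.float64(0.15), np.float64(-0.77), np.float64(-0.69), np.float64(-0.12), np.float64(-0.04), np.float64(0.54), np.float64(0.12), np.float64(0.2), np.float64(0.78), np.float64(0.36), np.float64(0.44), np.float64(0.02), np.float64(0.1), np.float64(0.18), np.float64(-0.25), np.float64(-0.17), np.float64(-0.09), np.float64(-0.01)]
pos [557.9 262.9 212.4] yaw -49.49 down [ 5.e-04  2.e-04 -1.e+00] F [ 0.7 -0.1 -2.8] w 14.1 t 9.85
txyz cm [ 0.11  0.11 -2.36] az -0.09
```

```bash
python3 -m inch '[{"tx":0,"ty":0,"tz":0.6,"ax":0,"ay":0,"az":0,"jaw":0},{"tx":0,"ty":0,"tz":0.6,"ax":0,"ay":0,"az":0,"jaw":0},{"tx":0,"ty":0,"tz":0,"ax":0,"ay":0,"az":0,"jaw":0}]'; python3 -m inch '[{"tx":0,"ty":0,"tz":0.3,"ax":0,"ay":0,"az":0,"jaw":0},{"tx":0,"ty":0,"tz":0.3,"ax":0,"ay":0,"az":0,"jaw":0},{"tx":0,"ty":0,"tz":0.2,"ax":0,"ay":0,"az":0,"jaw":0},{"tx":0,"ty":0,"tz":0,"ax":0,"ay":0,"az":0,"jaw":0},{"tx":0,"ty":0,"tz":0,"ax":0,"ay":0,"az":0,"jaw":0}]'; python3 -c "
from m import *
togo([557.8,261.4,236],-49.4);print(get_obs()['moment'])"
```

```text
t: 10.22
ee_pos: [557.3, 262.6, 199.2]
orientation: [2.852, -1.315, -0.002]
ft_force: [0.8, -0.4, -2.0]
width: 14.0
t: 10.85
ee_pos: [557.8, 262.9, 192.2]
orientation: [-2.853, 1.315, -0.0]
ft_force: [-0.5, -0.0, -1.5]
width: 13.8
pos [557.8 262.9 192.2] yaw -49.49 down [ 1.e-04  1.e-04 -1.e+00] F [-0.5 -0.  -1.5] w 13.8 t 10.85
txyz cm [ 0.11  0.1  -4.38] az -0.09
[-0.06845218 -0.07143842 -0.01120039]
```

```bash
python3 -m inch '[{"tx":0,"ty":0,"tz":0.2,"ax":0,"ay":0,"az":0,"jaw":0},{"tx":0,"ty":0,"tz":0.2,"ax":0,"ay":0,"az":0,"jaw":0},{"tx":0,"ty":0,"tz":0.2,"ax":0,"ay":0,"az":0,"jaw":0},{"tx":0,"ty":0,"tz":0.2,"ax":0,"ay":0,"az":0,"jaw":0},{"tx":0,"ty":0,"tz":0,"ax":0,"ay":0,"az":0,"jaw":0}]'; python3 -m inch '[{"tx":0,"ty":0,"tz":0.2,"ax":0,"ay":0,"az":0,"jaw":0},{"tx":0,"ty":0,"tz":0.2,"ax":0,"ay":0,"az":0,"jaw":0},{"tx":0,"ty":0,"tz":0,"ax":0,"ay":0,"az":0,"jaw":0}]'; python3 -c "
from m import *
togo([557.8,261.4,236],-49.4);print(get_obs()['moment'])"
```

```text
t: 11.48
ee_pos: [557.8, 262.9, 184.2]
orientation: [-2.853, 1.315, -0.0]
ft_force: [0.1, -0.0, 1.6]
width: 13.8
t: 11.85
ee_pos: [557.9, 262.9, 180.0]
orientation: [-2.853, 1.315, -0.0]
ft_force: [-2.1, 0.8, 2.6]
width: 13.9
pos [557.9 262.9 180. ] yaw -49.49 down [ 2.e-04  1.e-04 -1.e+00] F [-2.1  0.8  2.6] w 13.9 t 11.85
txyz cm [ 0.11  0.1  -5.6 ] az -0.09
[-0.06261323  0.16491637  0.0193679 ]
```

The force fits the ejector spring and the splines are in. There is a slight side push toward −x,+y, so I'll yield to it and continue down.

```bash
python3 -m inch '[{"tx":-0.07,"ty":0.03,"tz":0.2,"ax":0,"ay":0,"az":0,"jaw":0},{"tx":0,"ty":0,"tz":0.2,"ax":0,"ay":0,"az":0,"jaw":0},{"tx":0,"ty":0,"tz":0.2,"ax":0,"ay":0,"az":0,"jaw":0},{"tx":0,"ty":0,"tz":0,"ax":0,"ay":0,"az":0,"jaw":0}]'; python3 -m inch '[{"tx":0,"ty":0,"tz":0.2,"ax":0,"ay":0,"az":0,"jaw":0},{"tx":0,"ty":0,"tz":0.2,"ax":0,"ay":0,"az":0,"jaw":0},{"tx":0,"ty":0,"tz":0.2,"ax":0,"ay":0,"az":0,"jaw":0},{"tx":0,"ty":0,"tz":0,"ax":0,"ay":0,"az":0,"jaw":0}]'; python3 -c "
from m import *
togo([557.8,261.4,236],-49.4);print(get_obs()['moment'])"
```

```text
t: 12.35
ee_pos: [557.6, 263.1, 174.2]
orientation: [-2.853, 1.315, -0.001]
ft_force: [1.0, -2.4, 4.1]
width: 13.8
t: 12.85
ee_pos: [557.5, 263.1, 168.2]
orientation: [-2.853, 1.315, -0.001]
ft_force: [2.6, -2.3, 5.5]
width: 14.1
pos [557.5 263.1 168.2] yaw -49.49 down [ 9.e-04  0.e+00 -1.e+00] F [ 2.6 -2.3  5.5] w 14.1 t 12.85
txyz cm [ 0.15  0.09 -6.78] az -0.09
[-0.864163   -0.66377025 -0.00674006]
```

```bash
python3 -m inch '[{"tx":0.05,"ty":0,"tz":0.1,"ax":0,"ay":0,"az":0,"jaw":0},{"tx":0,"ty":0,"tz":0.1,"ax":0,"ay":0,"az":0,"jaw":0},{"tx":0,"ty":0,"tz":0,"ax":0,"ay":0,"az":0,"jaw":0}]'; python3 -m inch '[{"tx":0,"ty":0,"tz":0.1,"ax":0,"ay":0,"az":0,"jaw":0},{"tx":0,"ty":0,"tz":0,"ax":0,"ay":0,"az":0,"jaw":0}]'; python3 -c "
from m import *
print(get_obs()['moment'])"
```

```text
t: 13.22
ee_pos: [557.6, 263.0, 166.3]
orientation: [-2.852, 1.315, -0.0]
ft_force: [1.4, -2.5, 6.5]
width: 13.9
t: 13.48
ee_pos: [557.7, 263.1, 166.1]
orientation: [-2.852, 1.315, -0.001]
ft_force: [0.8, -2.6, 11.4]
width: 13.7
[-0.79585371 -0.04486445  0.08325537]
```

The collar made contact at z=166.1, as predicted, and the force stepped up. I'll press a little more and verify.

```bash
python3 -m inch '[{"tx":0.04,"ty":0.02,"tz":0.05,"ax":0,"ay":0,"az":0,"jaw":0},{"tx":0,"ty":0,"tz":0,"ax":0,"ay":0,"az":0,"jaw":0},{"tx":0,"ty":0,"tz":0,"ax":0,"ay":0,"az":0,"jaw":0},{"tx":0,"ty":0,"tz":0,"ax":0,"ay":0,"az":0,"jaw":0}]'
python3 - <<'E'
from c import *
im,d,T=cloud('top');s=box(T,(555,261),19,125,150)
print('top collar z',np.percentile(T[s][:,2],[10,50,90]).round(1) if s.sum() else 0)
im,d,S=cloud('scene');s=box(S,(560,262),20,131,145);print('scene collar z',np.percentile(S[s][:,2],[10,50,95]).round(1))
save('end.png',im[90:190,270:410],5)
togo([557.8,261.4,236],-49.4)
E
```

```text
t: 13.98
ee_pos: [557.7, 263.0, 166.0]
orientation: [-2.852, 1.315, -0.0]
ft_force: [-1.7, -2.2, 13.7]
width: 13.7
top collar z [134.6 136.6 139.4]
scene collar z [133.  137.9 142.9]
pos [557.8 263.  166. ] yaw -49.5 down [ 9.0e-04  1.3e-03 -1.0e+00] F [-1.4 -1.3 13.8] w 13.9 t 14.075
txyz cm [ 0.12  0.09 -7.  ] az -0.1
```

View pics/end.png

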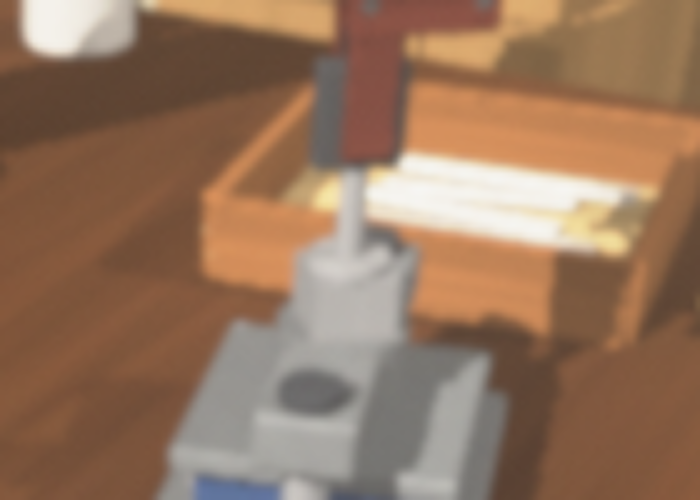

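The picture shows the collar flat on the spindle head at about (340,260), with its top at z≈137 mm as it should be, and the key still gripped. I'm handing it in.

```bash
python3 -c "
from workcell import *
print(ctrl.close_job())"
```

```text
the job is handed in; nothing more can be done
None
```

I pulled the steel key out of the rack, turned it 32° to match the socket's cross, and slid it home. I handed the job in at about 14 s, with the gripper still holding the key and pressing down; no verdict was reported.

**Last checks**
- **Collar height:** the collar top measured 136.6 mm in the top camera and 137.9 mm in the scene camera. It should be 137 mm when seated.
- **Seating:** upward force was about 14 N. It stepped up at exactly the arm height predicted for collar contact, and the arm barely moved when pressed further.
- **Grip and angle:** the fingers were 13.9 mm apart on the 14 mm handle. The tool was within about 0.002 rad of vertical.

**What disagreed or went unchecked**
- **Fingertip height:** the cameras showed the fingertips about 24 mm higher than the reported tool position. I gripped by what the pictures showed.
- **Camera offset:** the two cameras differed by about 5 mm in x, so I aligned the key from relative measurements and contact forces.
- **Decoy keys:** the teal and white keys, which were standing at the start, tipped over by themselves early on.
- **Awl, folder and jar:** the arm never came near them, but I didn't measure their positions again at the end.
- **Ejector:** its travel can't be read directly, so I inferred it from the spring force and collar height.

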